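# Set the recipe screen for the cook

## Robot

A 6-joint arm with a two-finger parallel gripper is mounted at the origin on the work surface. World frame = base frame: x ahead of the robot, y to its left, z up, the work surface at z = 0. Lengths are in m, angles in rad, forces in N, time in s.
With the tool pointing down it reaches from about 0.375 to 0.9 m from the base axis. Payload 3.1 kg.
Tool frame: the origin (TCP) lies where the fingers leave the gripper's body, on its centre line; the fingertips stand manip.tip_reach ahead of it and the grasp point (between the pads) lies 54 mm ahead of it (manip.tip_reach is the distance from the TCP to the fingertips, in m); z points along the fingers, y is the direction in which the jaws open and shut (so a half turn about z gives the same grasp; the last joint's range is limited). The gripper opens to 85 mm and grips with 20 to 120 N. Pads are 22 mm wide; open, the fingers measure 114 mm over their backs; the gripper's body (76 mm by 85 mm) begins 54 mm behind the grasp point. The pads swing forward as they close: fully open they stand 13 mm farther back than shut.
Start: joints at [-1.351, 0.527, 1.433, -0, 1.181, -0.178], TCP at [0.242, -0.576, 0.304] pointing down, gripper open.
Joint ranges: [-3.08, 3.08], [-0.75, 2.2], [0.22, 2.44], [-1.43, 4.57], [0, 2.65], [-2.85, 2.85]. Speed limits (rad/s): [2.79, 2.79, 3.14, 3.14, 3.14, 3.14].

## Interface

Orientations are given as a unit quaternion [x, y, z, w].
In Python, from station import manip, cams, order gives the robot as it stands. The module is installed in compiled form; this text tells all that it offers.
- The arm moves only by the tool drive_tool, never from a script. Its arguments are lists of equal length, an entry for each row: "linear": the shift along the tool's x, y, z in mm, a list of three; "rot": the turn, a rotation vector about the tool's x, y, z in degrees, a list of three; "hand": the finger opening in mm, from 0 to 85.4. A call has 1 to 20 rows; each row shifts and turns the pose as measured when the row begins, along the tool's axes as they then stand; what a row does not reach is not made up. A row lasts 1/12 s, in which the tool goes at most 41.7 mm and 7.16 degrees, less where a joint would pass 70% of its speed; a pose out of reach is approached as far as the arm can. A call with a gripper value outside its range is refused whole. The fingers move at their own pace and stop on an object; "force" is the grip in N (left out, the last holds). Time passes only in rows, so rows that do not move let the fingers close. It gives the time, the measured TCP pose, the force and the opening at its end, in the units of the state.
- manip.sense(): the state, without advancing time (a new reading comes with each control period).
- cams.snapshot(name): name is "scene" or "side" or "wrist"; returns the picture (420x560x3 uint8, red, green, blue); there is no depth.
- cams.camera_model(name): a dict with "vfov" (degrees; the focal length in pixels is half the picture's height over the tangent of half this angle, whatever the lens; pixels are square), "cx", "cy" (the principal point, pixels), "rvec" (rotation vector, rad) and "tvec" (3), from world to camera coordinates, as OpenCV has them. Camera axes: x right, y down, z forward; pixel columns grow to the right and rows downward; lengths in m; the calibration is good to about 2 mm. A picture is of the moment at which its call begins: read the wrist's pose just before it. camera_model takes no time and is no camera call; for the wrist camera it gives the pose at the moment of the call.
- order.sign_off(): hands the job in, once; it reports no verdict.
Trained networks look in the newest picture that a camera, given by its name, has taken for a name from the list of things; names that differ only in an ending like _2 or _b are one class to them, and where a whole thing is asked for, a point or a joint stands for the part that bears it (a point fixed in the world has none). Each returns a list of dicts, best first, with "score" (0 to 1); they miss things now and then, are a little off and sometimes report something else, mostly with a low value. They report only what shows in the picture. A call takes as long as a camera call. They do not tell look-alikes from the thing itself.
- cams.regions_of(label, camera): "pixels" (420x560 bool, what is visible of it) and "rect" ([left, top, right, bottom] in pixels, round what is visible of it).
- cams.spot_point(label, camera): "at" ([column, row] in pixels: a listed point, or the origin of a listed thing).
The state is a dict: "t": time; "q": joint angles; "qd": joint speeds; "tau": joint torques, N m; "tcp_pos": TCP position; "tool_rot": TCP orientation; "force": force on the tool from outside, world axes, zero at the start; "ft_torque": the same for the moment, N m; "finger_gap": opening from 0.0 (shut) to 1.0 (fully open).
Only numpy, scipy, OpenCV 4.12 (cv2) and the standard library are available. Lean on these libraries where they do the work, as an engineer would, in place of code of your own. Each camera call takes 0.05 s, during which the arm holds its last target. There are 200 camera calls.

## Task

The cook is about to work at the wooden chopping board: turn the recipe screen on its stand so that it faces the middle of the board, and lean it back to 40 degrees from upright. Handle the screen gently, never pressing or squeezing it with more than about 20 N, and do not shift or topple the board, the baking tray, the oil bottle or the pepper mill.

Things in the scene. Friction and masses are not known exactly. Their poses are not given: they have to be found in the camera images.
- stand: the recipe screen's stand with all it carries. Its aluminium foot is a disc, 136 mm across and 15 mm high, screwed to the counter; origin: centre of its underside, on the vertical swivel axis. A thin post (18 mm thick) on the axis carries the screen. The foot's yaw is the zero of the swivel joint
- swivel (a joint): turn of the post and screen on the foot about the vertical axis, rad, positive is counter-clockwise from above, range -1.75 to 1.75; at 0 the screen faces the foot's -x direction. Stiff: stays where left, takes about 0.22 N m
- tilt (a joint): lean of the screen, rad: 0 is upright, positive is leaning back (top edge moves away from the side that the screen faces), range -0.1 to 1.2. Stiff: stays where left, takes about 0.28 N m
- pivot (a point): point 150 mm above the counter where the swivel axis meets the level tilt axis, just behind the middle of the screen. It turns with the swivel joint only: its z is up, the screen faces its -x, the tilt axis is its y
- screen_mid (a point): middle of the screen's front (display) face, 28 mm in front of the pivot when upright. The screen is an aluminium-backed slab 240 mm wide, 165 mm high and 10 mm thick, its flat back 18 mm in front of the pivot; its pale display with a black surround is on the front. The point turns with the screen: -x is out of the display, y along the width, z up along its height
- screen_top (a point): middle of the screen's top edge, at half its thickness, 82.5 mm above screen_mid along the slab; axes as screen_mid
- board: wooden chopping board, 200 by 260 mm, 20 mm thick, with a 50 mm wide, 29 mm long tab on each short end; 1.1 kg, loose, lying left or right of the robot's front. Origin: centre of its underside
- board_mid (a point): middle of the chopping board's upper face
- tray: steel baking tray with a raised rim, 200 by 260 mm, 28 mm high, loose, lying on the other side from the board. Origin: centre of its underside
- oil: green glass oil bottle, 62 mm across, 200 mm high, loose, standing to one side of the screen. Origin: centre of its underside, z up
- mill: dark wooden pepper mill, 58 mm across, 168 mm high, loose, standing to one side of the screen. Origin: centre of its underside, z up
Not all that is in view belongs to the job. What is meant by the stand is not orange or turquoise, and is the larger of those in its own colour.

How it is judged:
At the end, for the whole second after the job is handed in: The screen faces the chopping board (the line straight out of the screen, seen from above through the swivel axis, passes within 35 mm of the board's middle), it leans back 40 degrees from upright within 5 degrees, it is at rest, and board, tray, bottle and mill are within 20 mm of where they began (y of board_mid in the frame of pivot between -0.035 and 0.035 m and x of board_mid in the frame of pivot below -0.05 m and value of joint tilt between 0.611 and 0.785 rad and velocity of joint tilt between -0.03 and 0.03 rad/s and velocity of joint swivel between -0.03 and 0.03 rad/s and distance of each of board, tray, oil, mill from where it was at the start of the episode below 0.02 m); the robot touches nothing.
It fails at once if the screen or its stand is pressed or squeezed with more than 22 N (contact force between anything else and stand above 22 N).
It fails at once if the board, tray, bottle or mill is shifted by more than 20 mm (distance of any of board, tray, oil, mill from where it was at the start of the episode above 0.02 m).
It fails at once if the bottle or the mill is tipped by more than 0.35 rad (angle between any of oil, mill's own z axis and vertical above 0.35 rad).
It also fails if it takes over 48 s, if anything falls off the work surface, if the arm or the gripper's body presses on something with over 40 N, if the wrist force passes 120 N, or if a joint passes its speed limit or range.

## Working session

There is one attempt and no reset: what is moved stays moved. The work goes in short steps, Python scripts to look and compute and a tool call to move; the robot and the scene stay as the last step left them, time stands still between calls to the robot, and variables do not carry over. Pictures are saved under pics/ and viewed, about 8 in all and at most 12, crops included, and the job is handed in when it is done.

Besides the shell and the picture viewer there is one more tool, called by a JSON object that holds its "fn" and its "kwargs", one argument or row to a line. drive_tool: Moves the arm, as the interface text tells. Its arguments: {"type":"object","properties":{"linear":{"type":"array","items":{"type":"array","items":{"type":"number"}}},"rot":{"type":"array","items":{"type":"array","items":{"type":"number"}}},"hand":{"type":"array","items":{"type":"number"}},"force":{"type":"number"}},"required":["linear","rot","hand"]}

```bash
mkdir -p pics; cat > h.py <<'E'
import numpy as np,cv2
from station import manip,cams,order
def K(n):
    m=cams.camera_model(n);f=210/np.tan(np.radians(m['vfov'])/2)
    return np.array([[f,0,m['cx']],[0,f,m['cy']],[0,0,1]]),cv2.Rodrigues(np.array(m['rvec'],float))[0],np.array(m['tvec'],float)
def ray(n,p):
    k,R,t=K(n);d=R.T@np.linalg.solve(k,[p[0],p[1],1]);return -R.T@t,d/np.linalg.norm(d)
def onz(n,p,z):
    c,d=ray(n,p);return c+d*(z-c[2])/d[2]
def proj(n,P):
    k,R,t=K(n);q=k@(R@np.array(P,float)+t);return q[:2]/q[2]
def tri(a):
    A=0;b=0
    for n,p in a:
        c,d=ray(n,p);M=np.eye(3)-np.outer(d,d);A=A+M;b=b+M@c
    return np.linalg.solve(A,b)
E
python3 - <<'E'
from h import *
np.set_printoptions(precision=3,suppress=True)
print(manip.tip_reach,manip.sense())
ims=[]
for c in ['scene','side']:
    im=cams.snapshot(c);ims.append(im)
    cv2.imwrite(f'pics/{c}0.png',im[:,:,::-1])
    _,R,t=K(c);print(c,-R.T@t)
    for l in ['stand','pivot','screen_mid','screen_top','board','board_mid','tray','oil','mill']:
        for r in cams.spot_point(l,c)[:3]:
            z={'pivot':.15,'screen_mid':.15,'screen_top':.23,'board_mid':.02}.get(l,0)
            print(c,l,round(r['score'],2),np.round(r['at']),onz(c,r['at'],z))
print(manip.sense()['t'])
E
```

```text
0.0726 {'t': 0.0, 'q': array([-1.351,  0.528,  1.434, -0.   ,  1.181, -0.178]), 'qd': array([ 0.001,  0.   , -0.002, -0.   ,  0.001,  0.   ]), 'tau': array([  0.001, -44.235, -17.802,  -0.   ,   0.008,  -0.   ]), 'tcp_pos': array([ 0.242, -0.576,  0.303]), 'tool_rot': array([ 0.98 ,  0.198, -0.   , -0.001]), 'force': array([-0.507,  0.301, -0.247]), 'ft_torque': array([0.011, 0.002, 0.021]), 'finger_gap': 0.9981365467288147}
scene [1.447 0.515 1.119]
scene stand 0.91 [213. 222.] [ 0.54  -0.205  0.   ]
scene stand 0.63 [251. 309.] [0.796 0.087 0.   ]
scene stand 0.59 [422. 324.] [0.637 0.544 0.   ]
scene pivot 0.96 [277. 213.] [0.546 0.049 0.15 ]
scene pivot 0.83 [439. 293.] [0.636 0.558 0.15 ]
scene pivot 0.74 [206. 199.] [ 0.582 -0.182  0.15 ]
scene screen_mid 0.94 [208. 195.] [ 0.562 -0.187  0.15 ]
scene screen_mid 0.86 [436. 286.] [0.618 0.546 0.15 ]
scene screen_mid 0.7 [275. 206.] [0.517 0.03  0.15 ]
scene screen_top 0.81 [275. 190.] [0.532 0.038 0.23 ]
scene screen_top 0.81 [445. 267.] [0.62  0.551 0.23 ]
scene screen_top 0.72 [202. 183.] [ 0.596 -0.175  0.23 ]
scene board 0.79
[... 645 characters left out ...]
0.546 0.039 0.15 ]
side screen_mid 0.58 [282. 204.] [0.521 0.038 0.15 ]
side screen_mid 0.56 [246. 167.] [ 0.55  -0.179  0.15 ]
side screen_mid 0.55 [342. 345.] [0.619 0.54  0.15 ]
side screen_top 0.88 [245. 155.] [ 0.56  -0.156  0.23 ]
side screen_top 0.84 [218. 244.] [0.79  0.143 0.23 ]
side screen_top 0.82 [272. 190.] [0.555 0.031 0.23 ]
side board 0.58 [283. 145.] [ 0.295 -0.369  0.   ]
side board 0.15 [200. 177.] [ 0.674 -0.361  0.   ]
side board_mid 0.6 [282. 140.] [ 0.294 -0.377  0.02 ]
side board_mid 0.49 [199. 179.] [ 0.69  -0.333  0.02 ]
side tray 0.71 [391. 290.] [0.327 0.413 0.   ]
side oil 0.58 [294. 316.] [0.649 0.345 0.   ]
side mill 0.81 [198. 181.] [ 0.693 -0.346  0.   ]
1.0
```

```bash
ls pics; python3 -c "
import cv2,numpy as np
a=[cv2.imread(f'pics/{c}0.png') for c in ('scene','side')]
cv2.imwrite('pics/both.png',cv2.resize(np.vstack(a),(800,1200))[:,:]) "
```

```text
scene0.png
side0.png
```

View pics/scene0.png

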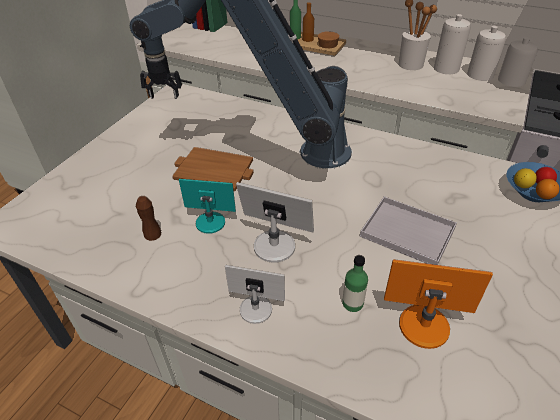

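View pics/side0.png

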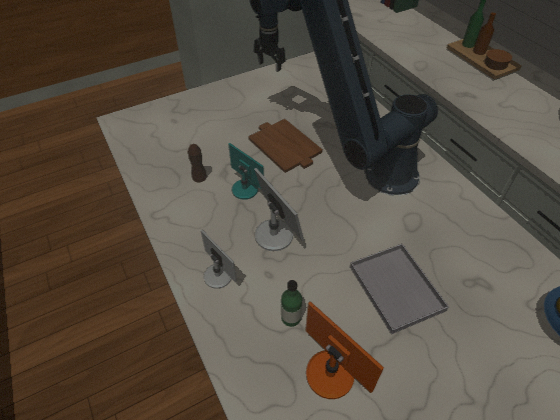

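```bash
cat > fit.py <<'E'
from h import *
from scipy.optimize import minimize
from scipy.spatial.transform import Rotation as Ro
def slab(P):  # x,y,yaw,tilt
    c=np.array([[a,b,z] for a in(-.028,-.018) for b in(-.12,.12) for z in(-.0825,.0825)])
    # lean back: top moves to +x => rotation +tilt about y
    R=(Ro.from_euler('z',P[2])*Ro.from_euler('y',P[3])).as_matrix()
    return c@R.T+[P[0],P[1],.15]
def mask(n,P):
    m=np.zeros((420,560),np.uint8)
    h=cv2.convexHull(np.array([proj(n,p) for p in slab(P)],np.float32))
    cv2.fillConvexPoly(m,np.round(h*16).astype(np.int32),255,cv2.LINE_AA,4)
    return m/255.
def screens(n,near,z=.15):
    q=proj(n,[*near,z]);best=None
    for r in cams.regions_of('screen_mid',n):
        ys,xs=np.nonzero(r['pixels']);d=np.hypot(xs.mean()-q[0],ys.mean()-q[1])
        if best is None or d<best[0]: best=(d,r)
    d,r=best;print(n,'score',round(r['score'],2),'off',round(d,1),np.round(r['rect']),r['pixels'].sum())
    h=cv2.convexHull(np.argwhere(r['pixels'])[:,::-1].astype(np.int32));m=np.zeros((420,560),np.uint8);cv2.fillConvexPoly(m,h,1)
    return m
def fit(ms,xy,starts,free=False,sig=.004):
    def cost(p):
        P=[xy[0]+p[2],xy[1]+p[3],p[0],p[1]];c=sum(np.abs(mask(n,P)-m).sum()/m.sum() for n,m in ms.items())
        return c+(p[2]**2+p[3]**2)/sig**2*.02
    rs=[minimize(cost,[*s,0,0],method='Nelder-Mead',options=dict(initial_simplex=np.array([[*s,0,0],[s[0]+.2,s[1],0,0],[s[0],s[1]+.2,0,0],[*s,.005,0],[*s,0,.005]]))) for s in starts]
    return min(rs,key=lambda r:r.fun)
E
python3 - <<'E'
from fit import *
np.set_printoptions(precision=4,suppress=True)
xy=(.546,.043);ms={}
for c in['scene','side']:
    im=cams.snapshot(c);ms[c]=screens(c,xy)
    # foot centre candidates
    for r in cams.regions_of('board',c)[:2]:
        cn=max(cv2.findContours(r['pixels'].astype(np.uint8),0,2)[0],key=cv2.contourArea)[:,0]
        w=np.array([onz(c,p,.02)[:2] for p in cn],np.float32)
        print(c,'board',r['score'],cv2.minAreaRect(w))
r=fit(ms,xy,[(a,b) for a in(-.6,0,.6) for b in (0.05,.4,.8)],sig=.01)
print(r.fun,r.x,np.degrees(r.x[:2]))
P=[xy[0]+r.x[2],xy[1]+r.x[3],*r.x[:2]]
out=[]
for c in['scene','side']:
    im=cv2.imread(f'pics/{c}0.png')
    for p in slab(P): cv2.circle(im,tuple(np.int32(proj(c,p))),1,(0,0,255),-1)
    th=np.linspace(0,6.28,40)
    for zz in(0,.015):
      for t in th:
        cv2.circle(im,tuple(np.int32(proj(c,[P[0]+.068*np.cos(t),P[1]+.068*np.sin(t),zz]))),0,(255,0,0),-1)
    cv2.circle(im,tuple(np.int32(proj(c,[.29,-.365,.02]))),2,(0,255,0),-1)
    q=np.int32(proj(c,[*xy,.1]));out.append(cv2.resize(im[q[1]-100:q[1]+60,q[0]-100:q[0]+60],(400,400),interpolation=2))
cv2.imwrite('pics/crop1.png',np.hstack(out));print(manip.sense()['t'])
E
```

```text
scene score 0.75 off 6.5 [236. 180. 314. 233.] 2273
scene board 0.96 ((0.2794222831726074, -0.35810670256614685), (0.2129298448562622, 0.31656405329704285), 17.194900512695312)
side score 0.95 off 4.5 [256. 167. 304. 243.] 916
side board 0.57 ((0.29717063903808594, -0.3510775566101074), (0.2121623456478119, 0.3317185938358307), 9.764875411987305)Traceback (most recent call last):
  File "<stdin>", line 11, in <module>
  File "fit.py", line 26, in fit
    rs=[minimize(cost,[*s,0,0],method='Nelder-Mead',options=dict(initial_simplex=np.array([[*s,0,0],[s[0]+.2,s[1],0,0],[s[0],s[1]+.2,0,0],[*s,.005,0],[*s,0,.005]]))) for s in starts]
        ~~~~~~~~^^^^^^^^^^^^^^^^^^^^^^^^^^^^^^^^^^^^^^^^^^^^^^^^^^^^^^^^^^^^^^^^^^^^^^^^^^^^^^^^^^^^^^^^^^^^^^^^^^^^^^^^^^^^^^^^^^^^^^^^^^^^^^^^^^^^^^^^^^^^^^^^^^^^^
    res = _minimize_neldermead(fun, x0, args, callback, bounds=bounds,
                               **options)
    fsim[j] = func(sim[j])
              ~~~~^^^^^^^^
    fx = function(np.copy(x), *(wrapper_args + args))
  File "fit.py", line 24, in cost
    P=[xy[0]+p[2],xy[1]+p[3],p[0],p[1]];c=sum(np.abs(mask(n,P)-m).sum()/m.sum() for n,m in ms.items())
                                          ~~~^^^^^^^^^^^^^^^^^^^^^^^^^^^^^^^^^^^^^^^^^^^^^^^^^^^^^^^^^
  File "fit.py", line 24, in <genexpr>
    P=[xy[0]+p[2],xy[1]+p[3],p[0],p[1]];c=sum(np.abs(mask(n,P)-m).sum()/m.sum() for n,m in ms.items())
                                                     ~~~~^^^^^
  File "fit.py", line 11, in mask
    h=cv2.convexHull(np.array([proj(n,p) for p in slab(P)],np.float32))
                               ~~~~^^^^^
  File "h.py", line 11, in proj
    k,R,t=K(n);q=k@(R@np.array(P,float)+t);return q[:2]/q[2]
          ~^^^
  File "h.py", line 4, in K
    m=cams.camera_model(n);f=210/np.tan(np.radians(m['vfov'])/2)
ValueError: time passes only in moves, steps and waits
```

```bash
python3 - <<'E'
s=open('h.py').read()
s=s.replace("def K(n):","_c={}\ndef K(n):\n    if n not in _c: _c[n]=_K(n)\n    return _c[n]\ndef _K(n):")
open('h.py','w').write(s)
E
cat > look.py <<'E'
import sys
from fit import *
np.set_printoptions(precision=4,suppress=True)
def look(xy,starts,name,sig=.01,z=.15,save=True):
    ms={};ims={}
    for c in['scene','side']:
        ims[c]=cams.snapshot(c)[:,:,::-1].copy();ms[c]=screens(c,xy,z)
    r=fit(ms,xy,starts,sig=sig)
    print('cost',r.fun,'deg',np.degrees(r.x[:2]),'xy',xy+r.x[2:])
    P=[*(xy+r.x[2:]),*r.x[:2]];out=[]
    for c in['scene','side']:
        im=ims[c];q=np.int32(proj(c,[*xy,.1]));S=5
        o=cv2.resize(im[q[1]-60:q[1]+50,q[0]-50:q[0]+50],None,fx=4,fy=4,interpolation=2)
        f=lambda p:tuple(np.int32((proj(c,p)-q+[50,60]+.5)*4))
        for p in slab(P): cv2.circle(o,f(p),3,(0,0,255),-1)
        for zz in(0,.015):
            for t in np.linspace(0,6.28,40): cv2.circle(o,f([P[0]+.068*np.cos(t),P[1]+.068*np.sin(t),zz]),1,(255,0,0),-1)
        out.append(o)
    cv2.imwrite(f'pics/{name}.png',np.hstack(out));print('t',manip.sense()['t']);return P
E
python3 - <<'E'
from look import *
look(np.array([.546,.043]),[(a,b) for a in(-.5,0,.5) for b in (0.05,.4)],'crop1')
E
```

```text
scene score 0.89 off 6.5 [237. 179. 314. 233.] 2151
side score 0.97 off 4.4 [257. 168. 300. 240.] 870
cost 0.2582151685706082 deg [ 3.8239 12.946 ] xy [0.5561 0.0398]
t 1.5
```

View pics/crop1.png

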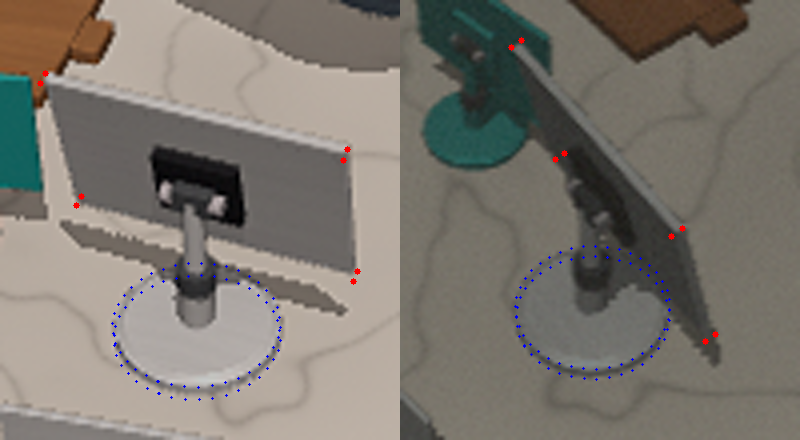

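The scene shows four stands. They are turquoise at (207,215), orange at (430,310), small aluminium at (255,300) and large aluminium at (275,240). The last one matches the description and the crop confirms it: pivot about (0.55, 0.04), yaw about 4°, tilt about 13°. The board is near (0.289, -0.36). My plan is to shut the fingers, push the top of the screen back, then push the -y side to swivel it.

{"fn": "drive_tool", "kwargs": {
  "linear": [
    [0,-40,0],
    [0,-40,0],
    [0,-40,0],
    [0,-40,0],
    [0,-40,0],
    [40,-2,0],
    [40,-2,0],
    [40,-2,0],
    [40,-2,0],
    [40,-2,0],
    [40,-2,0],
    [40,-2,0],
    [40,-2,0],
    [40,-2,0],
    [40,-2,0],
    [40,-2,0],
    [40,-2,0],
    [40,-2,0]
  ],
  "rot": [
    [0,0,0],
    [0,0,0],
    [0,0,0],
    [0,0,0],
    [0,0,0],
    [0,0,-5.5],
    [0,0,-5.5],
    [0,0,-5.5],
    [0,0,-5.5],
    [0,0,-5.5],
    [0,0,-5.5],
    [0,0,-5.5],
    [0,0,-5.5],
    [0,0,-5.5],
    [0,0,-5.5],
    [0,0,-5.5],
    [0,0,-5.5],
    [0,0,-5.5]
  ],
  "hand": [0,0,0,0,0,0,0,0,0,0,0,0,0,0,0,0,0,0]
}}

```text
t: 3.0
tcp_pos: [0.421, 0.0379, 0.3003]
tool_rot: [0.669, 0.743, -0.001, 0.013]
force: [0.4, -0.1, -1.0]
finger_gap: 0.003
```

{"fn": "drive_tool", "kwargs": {
  "linear": [
    [0,0,15],
    [0,25,0],
    [0,25,0],
    [0,20,0],
    [0,0,0],
    [0,4,0],
    [0,4,0],
    [0,4,0]
  ],
  "rot": [
    [0,0,2.5],
    [0,0,0],
    [0,0,0],
    [0,0,0],
    [0,0,0],
    [0,0,0],
    [0,0,0],
    [0,0,0]
  ],
  "hand": [0,0,0,0,0,0,0,0]
}}

```text
t: 3.67
tcp_pos: [0.5002, 0.0574, 0.2861]
tool_rot: [0.677, 0.736, -0.001, 0.01]
force: [0.5, -0.3, 0.0]
finger_gap: 0.003
```

```bash
python3 - <<'E'
from h import *
out=[]
for c in['scene','side']:
    im=cams.snapshot(c)[:,:,::-1];q=np.int32(proj(c,[.54,.04,.2]))
    out.append(cv2.resize(im[q[1]-60:q[1]+60,q[0]-50:q[0]+50],None,fx=4,fy=4,interpolation=2))
cv2.imwrite('pics/c2.png',np.hstack(out));s=manip.sense();print(s['tcp_pos'],s['force'],s['t'])
E
```

```text
[0.50078881 0.05717356 0.28624291] [ 0.1325522  -1.24080886 -0.0294606 ] 3.7667
```

View pics/c2.png

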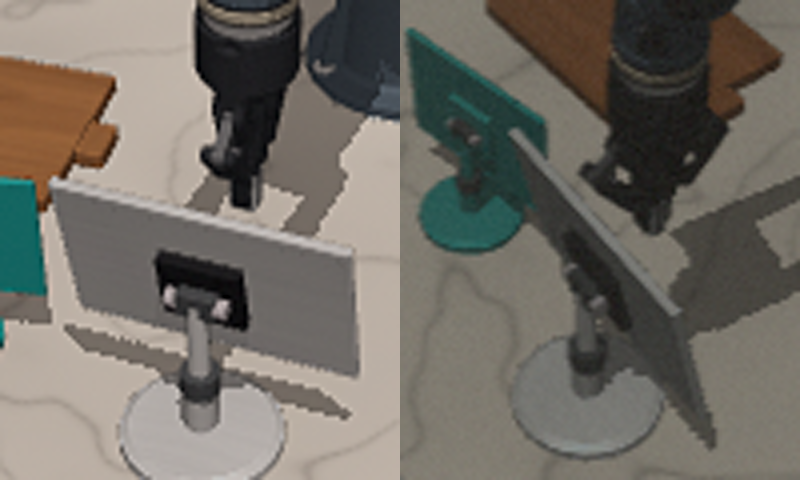

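The fingers are in front of the screen and not touching it. I'll centre the tool on the screen and push in small steps.

{"fn": "drive_tool", "kwargs": {
  "linear": [
    [-17,0,0],
    [0,0,0],
    [0,4,0],
    [0,4,0],
    [0,4,0],
    [0,4,0],
    [0,4,0]
  ],
  "rot": [
    [0,0,3],
    [0,0,2],
    [0,0,0],
    [0,0,0],
    [0,0,0],
    [0,0,0],
    [0,0,0]
  ],
  "hand": [0,0,0,0,0,0,0]
}}

```text
t: 4.35
tcp_pos: [0.5205, 0.0391, 0.2871]
tool_rot: [0.709, 0.705, -0.001, 0.009]
force: [-0.6, -0.6, -0.5]
finger_gap: 0.0
```

{"fn": "drive_tool", "kwargs": {
  "linear": [
    [0,4,0],
    [0,4,0],
    [0,4,0]
  ],
  "rot": [
    [0,0,0],
    [0,0,0],
    [0,0,0]
  ],
  "hand": [0,0,0]
}}

```text
t: 4.6
tcp_pos: [0.5311, 0.0395, 0.2872]
tool_rot: [0.708, 0.706, -0.004, 0.006]
force: [-5.7, -1.1, 7.4]
finger_gap: -0.001
```

{"fn": "drive_tool", "kwargs": {
  "linear": [
    [0,-5,0],
    [0,-5,4],
    [0,0,5],
    [0,4,0],
    [0,4,0],
    [0,4,0],
    [0,3,0]
  ],
  "rot": [
    [0,0,0],
    [0,0,0],
    [0,0,0],
    [0,0,0],
    [0,0,0],
    [0,0,0],
    [0,0,0]
  ],
  "hand": [0,0,0,0,0,0,0]
}}

```text
t: 5.18
tcp_pos: [0.5329, 0.0401, 0.2773]
tool_rot: [0.708, 0.707, -0.008, 0.002]
force: [-6.1, -0.9, 8.8]
finger_gap: -0.001
```

```bash
python3 - <<'E'
from h import *
out=[]
for c in['scene','side']:
    im=cams.snapshot(c)[:,:,::-1];q=np.int32(proj(c,[.54,.04,.2]))
    out.append(cv2.resize(im[q[1]-60:q[1]+60,q[0]-50:q[0]+50],None,fx=4,fy=4,interpolation=2))
cv2.imwrite('pics/c3.png',np.hstack(out));s=manip.sense();print(s['tcp_pos'],s['force'],s['t'])
E
```

```text
[0.53310333 0.0400996  0.2773379 ] [-5.74426938  0.2434723   7.03843208] 5.2833
```

View pics/c3.png

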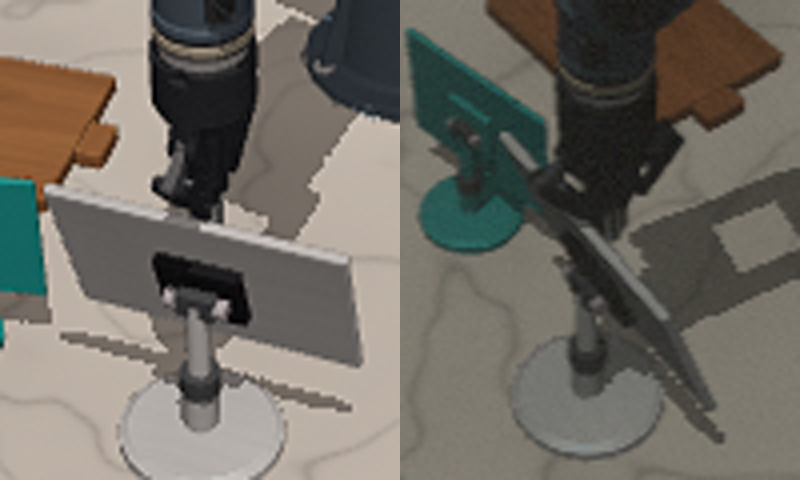

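The push works: the lean has increased. The gripper knuckle overhangs the screen's top edge at (165,190), so I'll back off and turn the jaws 90° to clear it.

{"fn": "drive_tool", "kwargs": {
  "linear": [
    [0,-12,0],
    [0,-13,0],
    [0,0,0],
    [0,0,0],
    [0,0,0],
    [0,0,0],
    [0,0,0],
    [0,0,0],
    [0,0,0],
    [0,0,0],
    [0,0,0],
    [0,0,0],
    [0,0,0],
    [0,0,0],
    [0,0,0]
  ],
  "rot": [
    [0,0,0],
    [0,0,0],
    [0,0,-7],
    [0,0,-7],
    [0,0,-7],
    [0,0,-7],
    [0,0,-7],
    [0,0,-7],
    [0,0,-7],
    [0,0,-7],
    [0,0,-7],
    [0,0,-7],
    [0,0,-7],
    [0,0,-7],
    [0,0,-6]
  ],
  "hand": [0,0,0,0,0,0,0,0,0,0,0,0,0,0,0]
}}

```text
t: 6.53
tcp_pos: [0.5183, 0.0392, 0.2778]
tool_rot: [-0.02, 1.0, -0.008, 0.003]
force: [-0.5, 0.6, -0.8]
finger_gap: -0.0
```

```bash
python3 - <<'E'
from look import *
s=manip.sense();print(s['q'])
look(np.array([.551,.041]),[(.07,.4),(0.07,.2)],'c4',sig=.004)
E
```

```text
[-0.1336  0.421   1.7255 -0.0168  0.9873 -1.7358]
scene score 0.61 off 7.9 [237. 182. 316. 231.] 1807
side score 0.68 off 5.7 [252. 170. 302. 238.] 667
cost 0.3617317999274399 deg [ 4.3412 17.6005] xy [0.5563 0.0407]
t 6.7333
```

{"fn": "drive_tool", "kwargs": {
  "linear": [
    [-8,0,0],
    [-5,0,0],
    [-4,0,0],
    [-4,0,0],
    [-4,0,0],
    [-4,0,0],
    [-4,0,0]
  ],
  "rot": [
    [0,0,0],
    [0,0,0],
    [0,0,0],
    [0,0,0],
    [0,0,0],
    [0,0,0],
    [0,0,0]
  ],
  "hand": [0,0,0,0,0,0,0]
}}

```text
t: 7.32
tcp_pos: [0.5427, 0.0406, 0.2786]
tool_rot: [-0.013, 1.0, -0.008, -0.014]
force: [-6.2, -0.6, 7.5]
finger_gap: 0.003
```

{"fn": "drive_tool", "kwargs": {
  "linear": [
    [-4,0,0],
    [-4,0,0],
    [-3,0,0]
  ],
  "rot": [
    [0,0,0],
    [0,0,0],
    [0,0,0]
  ],
  "hand": [0,0,0]
}}

```text
t: 7.57
tcp_pos: [0.5483, 0.041, 0.2788]
tool_rot: [-0.013, 1.0, -0.008, -0.024]
force: [-5.8, -0.5, 6.1]
finger_gap: 0.001
```

{"fn": "drive_tool", "kwargs": {
  "linear": [
    [-4,0,0],
    [-4,0,0],
    [10,0,0],
    [30,0,0],
    [35,0,0],
    [0,0,0]
  ],
  "rot": [
    [0,0,0],
    [0,0,0],
    [0,0,0],
    [0,0,0],
    [0,0,0],
    [0,0,0]
  ],
  "hand": [0,0,0,0,0,0]
}}

```text
t: 8.07
tcp_pos: [0.4765, 0.0396, 0.2821]
tool_rot: [-0.011, 0.999, -0.008, -0.03]
force: [-1.0, -0.7, -0.5]
finger_gap: 0.004
```

```bash
python3 - <<'E'
from look import *
s=manip.sense();print(s['q'])
look(np.array([.551,.041]),[(.07,.6),(0.07,.4)],'c4',sig=.004)
E
```

```text
[-0.1391  0.3814  1.7851 -0.0296  1.0322 -1.7166]
scene score 0.85 off 7.8 [232. 190. 318. 224.] 998
side score 0.77 off 5.3 [246. 172. 309. 235.] 841
cost 0.3666387354633202 deg [ 4.6506 33.8579] xy [0.5547 0.0403]
t 8.2667
```

View pics/c4.png

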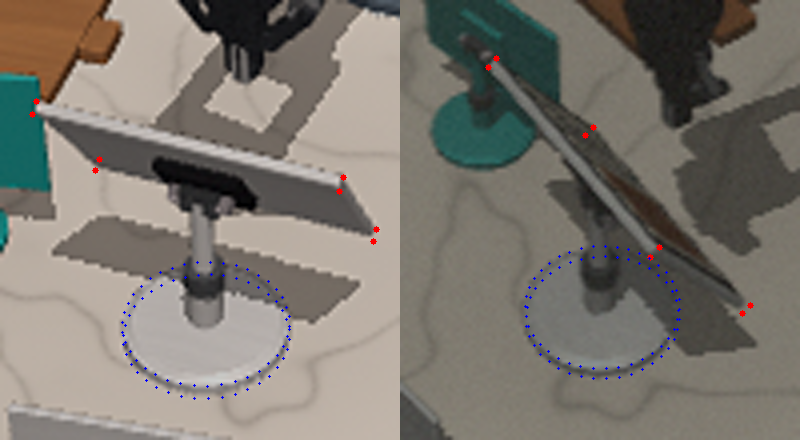

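```bash
cat > clk.py <<'E'
from fit import *
from scipy.optimize import least_squares
I={'ftm':(0,1),'fbm':(0,0)}
def ix(s): return (4 if s[0]=='b' else 0)+(2 if s[2]=='+' else 0)+(1 if s[1]=='t' else 0)
def clk(obs,xy,x0,sig=.004):
    q={c:np.int32(proj(c,[*xy,.1])) for c in('scene','side')}
    def res(p):
        S=slab([xy[0]+p[2],xy[1]+p[3],p[0],p[1]]);o=[]
        for c,k,u,v in obs: o+=list((proj(c,S[ix(k)])-q[c]+[50,60]+.5-np.array([u,v])/4.))
        return np.r_[o,np.array(p[2:])/sig]
    r=least_squares(res,[*x0,0,0],loss='soft_l1');print('deg',np.degrees(r.x[:2]),'xy',xy+r.x[2:]);print(np.round(r.fun,1));return r
E
python3 - <<'E'
from clk import *
clk([('scene','bt-',45,115),('scene','bt+',341,190),('scene','bb+',375,236),('scene','bb-',98,163),('scene','ft+',345,178),
('side','ft+',257,247),('side','bt+',249,257),('side','fb+',347,300),('side','fb-',191,128),('side','bt-',90,68)],np.array([.551,.041]),[.07,.6])
E
```

```text
deg [ 4.58677593 35.0842668 ] xy [0.55248063 0.04015365]
[-3.1 -0.1 -0.3  0.3 -0.1  0.5 -0.2  1.  -0.3 -0.   0.8  0.2  0.5  0.1
  1.8  0.6  1.5 -0.8 -0.3 -0.1  0.4 -0.2]
```

{"fn": "drive_tool", "kwargs": {
  "linear": [
    [-30,0,2],
    [-30,0,2],
    [-10,0,0],
    [-4,0,0],
    [-4,0,0],
    [-4,0,0],
    [-3,0,0]
  ],
  "rot": [
    [0,-3,0],
    [0,0,0],
    [0,0,0],
    [0,0,0],
    [0,0,0],
    [0,0,0],
    [0,0,0]
  ],
  "hand": [0,0,0,0,0,0,0]
}}

```text
t: 8.85
tcp_pos: [0.5676, 0.0412, 0.2747]
tool_rot: [-0.012, 1.0, -0.008, -0.011]
force: [-5.2, -0.6, 4.0]
finger_gap: 0.003
```

Overshot. I'll back off, then measure.

{"fn": "drive_tool", "kwargs": {
  "linear": [
    [35,0,0],
    [40,0,-5],
    [25,0,-5],
    [0,0,0],
    [0,0,0]
  ],
  "rot": [
    [0,0,0],
    [0,0,0],
    [0,0,0],
    [0,0,0],
    [0,0,0]
  ],
  "hand": [0,0,0,0,0]
}}

```text
t: 9.27
tcp_pos: [0.4708, 0.0383, 0.2854]
tool_rot: [-0.012, 1.0, -0.008, -0.007]
force: [-0.3, 0.2, -0.5]
finger_gap: 0.005
```

```bash
python3 - <<'E'
from look import *
s=manip.sense();print(s['tcp_pos'])
look(np.array([.551,.041]),[(.07,.8),(0.07,.6)],'c5',sig=.004)
E
```

```text
[0.4708 0.0383 0.2854]
scene score 0.96 off 7.2 [230. 193. 322. 221.] 887
side score 0.9 off 4.9 [242. 176. 311. 227.] 1546
cost 0.31631974435812615 deg [ 4.9249 52.6579] xy [0.5537 0.0385]
t 9.4667
```

View pics/c5.png

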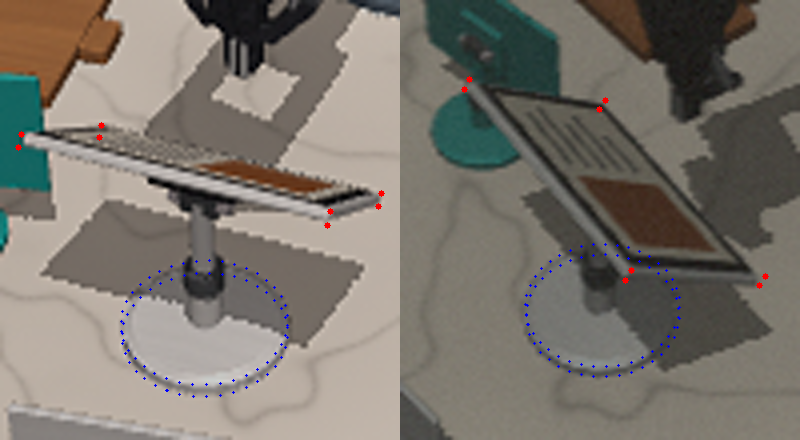

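```bash
python3 - <<'E'
from clk import *
clk([('scene','bt+',328,218),('scene','ft+',332,208),('scene','bb+',381,205),('scene','fb-',101,127),('scene','ft-',22,134),
('side','ft+',232,265),('side','bt+',227,274),('side','bb+',359,282),('side','fb-',203,103),('side','bt-',67,88)],np.array([.551,.041]),[.07,.8])
E
```

```text
deg [ 5.34726423 51.58385235] xy [0.55227474 0.03754747]
[ 0.1  0.7 -0.1 -0.2 -0.9  0.1 -0.2 -0.1 -0.1 -0.5  0.9  0.5  0.4  0.7
  0.2  0.7  0.3 -0.6 -0.3 -0.1  0.3 -0.9]
```

{"fn": "drive_tool", "kwargs": {
  "linear": [
    [-8,0,20],
    [0,0,25],
    [0,0,15],
    [0,0,0],
    [0,0,0]
  ],
  "rot": [
    [0,0,0],
    [0,0,0],
    [0,0,0],
    [0,0,0],
    [0,0,0]
  ],
  "hand": [0,0,0,0,0]
}}

```text
t: 9.88
tcp_pos: [0.4882, 0.0365, 0.2234]
tool_rot: [-0.012, 1.0, -0.009, -0.001]
force: [1.2, -0.1, 0.0]
finger_gap: 0.0
```

{"fn": "drive_tool", "kwargs": {
  "linear": [
    [0,0,3],
    [0,0,3],
    [0,0,3]
  ],
  "rot": [
    [0,0,0],
    [0,0,0],
    [0,0,0]
  ],
  "hand": [0,0,0]
}}

```text
t: 10.13
tcp_pos: [0.4909, 0.0361, 0.2155]
tool_rot: [-0.012, 1.0, -0.01, 0.001]
force: [-0.5, 0.1, 1.9]
finger_gap: -0.002
```

{"fn": "drive_tool", "kwargs": {
  "linear": [
    [1,0,3],
    [1,0,3],
    [1,0,3]
  ],
  "rot": [
    [0,0,0],
    [0,0,0],
    [0,0,0]
  ],
  "hand": [0,0,0]
}}

```text
t: 10.38
tcp_pos: [0.4895, 0.0358, 0.2083]
tool_rot: [-0.012, 1.0, -0.01, 0.004]
force: [-0.9, -0.6, 4.4]
finger_gap: -0.005
```

{"fn": "drive_tool", "kwargs": {
  "linear": [
    [1,0,3],
    [0,0,2]
  ],
  "rot": [
    [0,0,0],
    [0,0,0]
  ],
  "hand": [0,0]
}}

```text
t: 10.55
tcp_pos: [0.4881, 0.0357, 0.2035]
tool_rot: [-0.012, 1.0, -0.01, 0.005]
force: [-1.7, 0.7, 3.8]
finger_gap: -0.0
```

{"fn": "drive_tool", "kwargs": {
  "linear": [
    [1,0,2],
    [0,0,-20],
    [3,0,-18],
    [4,-30,0],
    [2,-30,0],
    [0,-25,0],
    [0,0,0],
    [0,0,0]
  ],
  "rot": [
    [0,0,0],
    [0,0,0],
    [0,0,0],
    [0,0,0],
    [0,0,0],
    [0,0,0],
    [0,0,0],
    [0,0,0]
  ],
  "hand": [0,0,0,0,0,0,0,0]
}}

```text
t: 11.22
tcp_pos: [0.4775, -0.0505, 0.2384]
tool_rot: [-0.014, 1.0, -0.01, 0.001]
force: [-0.2, 0.4, -0.1]
finger_gap: -0.004
```

```bash
python3 - <<'E'
from look import *
s=manip.sense();print(s['tcp_pos'],s['tool_rot'])
look(np.array([.5525,.039]),[(.07,.8),(0.07,.6)],'c6',sig=.002)
E
```

```text
[ 0.4775 -0.0505  0.2384] [-0.0139  0.9999 -0.0097  0.0014]
scene score 0.88 off 7.7 [230. 192. 314. 220.] 541
side score 0.97 off 5.2 [244. 176. 309. 233.] 1075
cost 0.4932184195002781 deg [ 4.8478 40.9765] xy [0.5548 0.0391]
t 11.4167
```

View pics/c6.png

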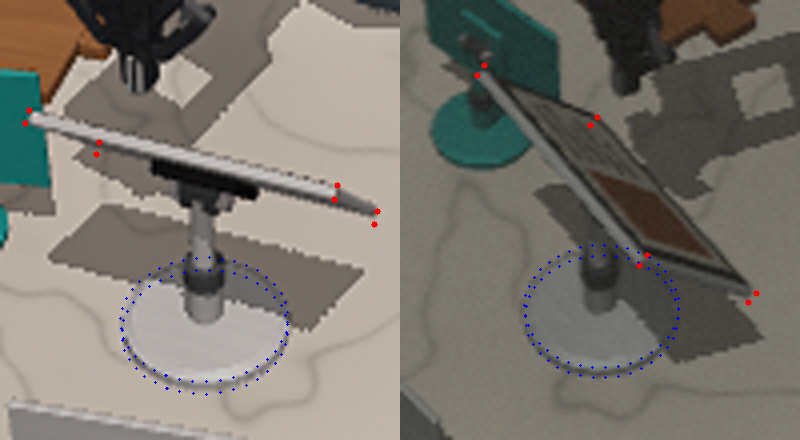

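Tilt is now about 42–43°, with the fingertips in front of the -y half. Next I'll swivel.

{"fn": "drive_tool", "kwargs": {
  "linear": [
    [-20,0,-3],
    [-12,0,0],
    [0,0,0],
    [-5,0,0],
    [-5,0,0]
  ],
  "rot": [
    [0,0,-3],
    [0,0,0],
    [0,0,0],
    [0,0,0],
    [0,0,0]
  ],
  "hand": [0,0,0,0,0]
}}

```text
t: 11.83
tcp_pos: [0.5182, -0.0415, 0.2402]
tool_rot: [-0.044, 0.999, -0.009, -0.002]
force: [-0.2, 0.1, -0.6]
finger_gap: 0.002
```

{"fn": "drive_tool", "kwargs": {
  "linear": [
    [-5,0,0],
    [-5,0,0],
    [-5,-1,0]
  ],
  "rot": [
    [0,0,0],
    [0,0,0],
    [0,0,-2]
  ],
  "hand": [0,0,0]
}}

```text
t: 12.08
tcp_pos: [0.5326, -0.0403, 0.2396]
tool_rot: [-0.062, 0.998, -0.008, -0.005]
force: [-4.2, -2.2, 5.1]
finger_gap: -0.001
```

{"fn": "drive_tool", "kwargs": {
  "linear": [
    [-6,-3,0],
    [-6,-3,0],
    [-6,-3,0],
    [-6,-3,0]
  ],
  "rot": [
    [0,0,-4],
    [0,0,-4],
    [0,0,-4],
    [0,0,-4]
  ],
  "hand": [0,0,0,0]
}}

```text
t: 12.42
tcp_pos: [0.5545, -0.0441, 0.2396]
tool_rot: [-0.206, 0.978, -0.004, -0.013]
force: [-3.0, 0.9, 4.4]
finger_gap: -0.001
```

```bash
python3 - <<'E'
from look import *
s=manip.sense();print(s['tcp_pos'],s['tool_rot'],s['q'],s['force'])
look(np.array([.5525,.039]),[(.3,.7),(0.07,.6)],'c7',sig=.002)
E
```

```text
[ 0.5545 -0.0441  0.2396] [-0.2065  0.9784 -0.0035 -0.0127] [-0.2729  0.5268  1.6575 -0.0217  0.9767 -2.2474] [-3.0373  0.8727  4.4072]
scene score 0.78 off 7.2 [232. 199. 314. 218.] 707
side score 0.73 off 5.5 [237. 182. 310. 225.] 857
cost 0.5238607666402697 deg [21.3287 42.0403] xy [0.5539 0.0397]
t 12.6167
```

{"fn": "drive_tool", "kwargs": {
  "linear": [
    [-6,-2.5,0],
    [-6,-2,0],
    [-6,-1.5,0],
    [-6,-1.5,0],
    [-6,-1,0],
    [-6,-1,0]
  ],
  "rot": [
    [0,0,-2],
    [0,0,-2],
    [0,0,-2],
    [0,0,-2],
    [0,0,-2],
    [0,0,-2]
  ],
  "hand": [0,0,0,0,0,0]
}}

```text
t: 13.12
tcp_pos: [0.585, -0.0378, 0.2392]
tool_rot: [-0.305, 0.952, -0.003, -0.02]
force: [-2.5, -2.0, 2.6]
finger_gap: -0.001
```

```bash
python3 - <<'E'
from look import *
s=manip.sense();print(s['tcp_pos'],s['tool_rot'],s['q'],s['force'])
look(np.array([.5525,.039]),[(.7,.7),(0.5,.7)],'c8',sig=.002)
E
```

```text
[ 0.585  -0.0378  0.2392] [-0.3053  0.952  -0.0034 -0.0196] [-0.2447  0.5659  1.575  -0.0309  1.0308 -2.42  ] [-2.5361 -1.9785  2.5545]
scene score 0.79 off 7.4 [234. 192. 314. 220.] 574
side score 0.56 off 6.0 [234. 193. 313. 211.] 452
cost 0.5288901348521781 deg [42.8013 41.8721] xy [0.5534 0.04  ]
t 13.3167
```

{"fn": "drive_tool", "kwargs": {
  "linear": [
    [-6,-1,0],
    [-5,-0.5,0],
    [-5,-0.5,0],
    [-4,-0.5,0]
  ],
  "rot": [
    [0,0,-2],
    [0,0,-1],
    [0,0,-1],
    [0,0,0]
  ],
  "hand": [0,0,0,0]
}}

```text
t: 13.65
tcp_pos: [0.6008, -0.0287, 0.239]
tool_rot: [-0.337, 0.941, -0.003, -0.021]
force: [-2.3, -1.2, 4.4]
finger_gap: 0.003
```

{"fn": "drive_tool", "kwargs": {
  "linear": [
    [20,0,0],
    [30,0,0],
    [35,0,-10],
    [40,0,-10],
    [0,0,0],
    [0,0,0]
  ],
  "rot": [
    [0,0,0],
    [0,0,0],
    [0,0,0],
    [0,0,0],
    [0,0,0],
    [0,0,0]
  ],
  "hand": [0,0,0,0,0,0]
}}

```text
t: 14.15
tcp_pos: [0.5069, -0.1061, 0.2613]
tool_rot: [-0.336, 0.942, -0.003, -0.015]
force: [-0.4, -0.3, -0.4]
finger_gap: -0.003
```

```bash
python3 - <<'E'
from look import *
s=manip.sense();print(s['tcp_pos'],s['tool_rot'],s['q'],s['force'])
look(np.array([.5525,.039]),[(.95,.7),(0.8,.7)],'c9',sig=.002)
for c in['scene','side']:
    for _ in range(2):
        cams.snapshot(c)
        for r in cams.spot_point('board_mid',c)[:1]: print(c,r['score'],onz(c,r['at'],.02))
        for r in cams.regions_of('board',c)[:1]:
            cn=max(cv2.findContours(r['pixels'].astype(np.uint8),0,2)[0],key=cv2.contourArea)[:,0]
            print(c,'board',r['score'],cv2.minAreaRect(np.array([onz(c,p,.02)[:2] for p in cn],np.float32)))
E
```

```text
[ 0.5069 -0.1061  0.2613] [-0.3356  0.9419 -0.0026 -0.015 ] [-0.4116  0.4504  1.732  -0.0292  0.9778 -2.6503] [-0.4226 -0.2635 -0.3673]
scene score 0.98 off 7.0 [236. 188. 316. 224.] 501
side score 0.63 off 6.0 [236. 196. 307. 213.] 380
cost 0.785035979524058 deg [55.7887 38.8285] xy [0.5544 0.0423]
t 14.35
scene 0.67 [ 0.2744 -0.3667  0.02  ]
scene board 0.73 ((0.29480019211769104, -0.3687474727630615), (0.22082403302192688, 0.29995670914649963), 9.143440246582031)
scene 0.8 [ 0.2813 -0.3679  0.02  ]
scene board 0.92 ((0.29456591606140137, -0.36981201171875), (0.2153470665216446, 0.2904616892337799), 10.413690567016602)
side 0.9 [ 0.2902 -0.3781  0.02  ]
side board 0.72 ((0.24830999970436096, -0.3245735168457031), (0.31508389115333557, 0.1934645175933838), 60.78727340698242)
side 0.76 [ 0.2735 -0.3792  0.02  ]
side board 0.59 ((0.29515478014945984, -0.3373277187347412), (0.20767726004123688, 0.2965831160545349), 8.589868545532227)
```

View pics/c9.png

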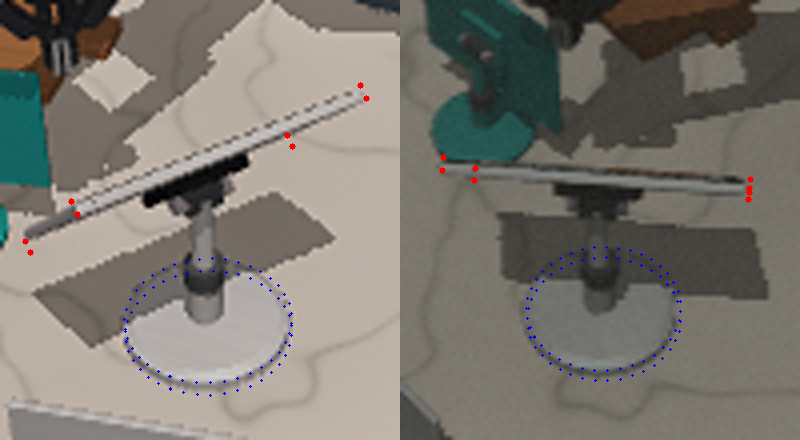

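```bash
python3 - <<'E'
from clk import *
clk([('scene','bt-',78,214),('scene','bt+',367,98),('scene','bb-',29,241),('scene','ft-',73,205),('scene','ft+',361,90)],np.array([.5525,.039]),[.97,.7],sig=.002)
im=cv2.imread('pics/c9.png')
big=cv2.imread('pics/scene0.png')[140:200,165:265];b2=cv2.imread('pics/side0.png')[110:180,235:335]
cv2.imwrite('pics/b.png',np.hstack([cv2.resize(big,(400,240),interpolation=2),cv2.resize(b2,(400,280),interpolation=2)[:240]]))
E
```

```text
deg [55.48474118 42.11805688] xy [0.5516159  0.03919984]
[-0.   0.5 -0.   0.7 -0.5  0.5 -0.1 -0.5  0.2 -0.4 -0.4  0.1]
```

View pics/b.png

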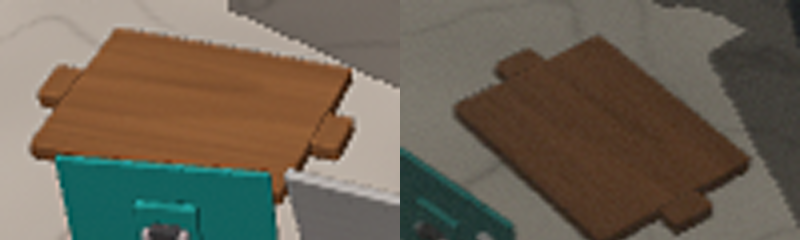

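```bash
python3 - <<'E'
from h import *
L=[onz('scene',(165+a/4,140+b/4),.02) for a,b in((33,148),(350,69))]
M=[onz('side',(235+a/4,110+b/4),.02) for a,b in((56,104),(348,159))]
for m in(L,M):
    c=(m[0]+m[1])/2; n=np.linalg.norm(m[0]-m[1]); d=c[:2]-[.552,.039]
    print(c,n,np.degrees(np.arctan2(-d[1],-d[0])))
    for y in np.radians([54.5,55.5,56.5]): print(-np.sin(y)*d[0]+np.cos(y)*d[1])
print(manip.sense()['qd'],manip.sense()['t'])
E
```

```text
[ 0.29316292 -0.35091063  0.02      ] 0.3195636031671137 56.42232344363489
-0.01569896816323671
-0.00753339289922722
0.0006344771092369195
[ 0.29177686 -0.35518     0.02      ] 0.31949047309744805 56.56867486041053
-0.017049794364101617
-0.008809305694822384
-0.0005661336256908289
[-0.00221153 -0.00263467  0.00110087  0.00037495 -0.00049428 -0.00116484] 14.95
```

```bash
python3 -c "
from station import order
print(order.sign_off())"
```

```text
the job is handed in; nothing more can be done
None
```

I turned the large aluminium recipe screen to face the chopping board and leaned it back to about 40°, then handed the job in at about 15 s of the 48 s. Sign-off gives no verdict, so these results come from my own last camera checks.

| What was checked | Measured | Needed |
|---|---|---|
| Facing the board | screen yaw about 55.5°, line passes about 8–9 mm from the board's middle | within 35 mm |
| Lean | 38.8° and 42.1° from two fits | 40° ± 5° |
| Force on the screen | about 10–11 N at most in the readings after each move; peaks within a move were not seen | below 22 N |

- **How it was done:** I kept the fingers shut and pushed the screen's front. I pushed the top back first, then pushed its -y side round to swivel it.
- **Overshoot:** one push leaned the screen to about 51.5°. I pressed the lower edge down to bring it back before swivelling.
- **Disagreement:** the automatic mask fit was poor in the last view (cost 0.79), so I relied more on the fit to hand-picked corners, which gave the 42.1°. Both values are inside the tolerance.
- **Not re-measured:** I did not measure the tray, bottle or mill again at the end, but the arm worked well away from them. Late network readings of the board scattered by a few centimetres because the arm and its shadow were in view. The arm never touched it.
- **End state:** the gripper was about 10 cm from the screen and touching nothing, with the force reading near zero.

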